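Load the macro copy stand and hold its carriage at the click stop

TASK

Get this case ready for its close-up: put the small plaster cast in the wide, nearly square nest of the copy-stand carriage with its front teeth towards the camera, and the wax bite block in the long narrow nest, both lying flat inside the nest walls. Then take the carriage by its ringed metal post and slide it along the rail towards the camera until the ball of the spring plunger drops into the notch of the click stop, which is the camera's focus distance; do not run on past the notch. Finish while still holding the post, with the carriage at rest in the notch: do not let go. Leave the other things on the bench where they lie.

Things in the scene. Friction and masses are not known exactly. Their poses are not given: they have to be found in the camera images.
- cast: Small plaster cast of a tooth arch (horseshoe), 34 mm along its x, 43 mm along its y, 15 mm tall, 60 g. Origin under its centre, z up. The round front with the front teeth is at -x; the two legs end at +x, open between them. The solid base is 10 mm high: pinch across the legs along y (43 mm), 4 mm towards +x of the origin. Lies on the bench, front within 50 deg of world -y.
- cast_front (a point): Point on the front teeth of the small cast, at (-14, 0, 8) mm in the cast's own frame.
- bite_block: Wax bite block: a pink rigid bar, 20 mm along its x, 50 mm along its y, 10 mm high, 40 g. Origin at the centre of its underside. Pinch it across the 20 mm. It lies flat on the bench, long side within 46 deg of world y.
- rig: Copy stand, fixed: grey base plate 92 mm (x) by 370 mm (y), 12 mm high, with a steel rail along its y. Origin on the bench under its centre, z up. Loading end at +y (robot's left), camera at -y (right). Turned a little about z; carriage, nests and post share its axes.
- carriage: The carriage, an aluminium plate 136 mm (x) by 108 mm (y), top 38 mm above the bench, with two nests and a post. Origin on the plate's top, over the rail, midway along the nests; axes as the rig's. It slides along the rig's y only: starts with its origin at y = 80 to 105 mm of the rig, end stop at y = -25 mm. Friction about 1.2 N; it stays where it is left.
- cast_nest (a point): Centre of the floor of the wide nest, for the cast, on the carriage's far (+x) side, 38 mm above the bench. Inside 52 mm along x, 43 mm along y; walls 3 mm thick, 8 mm high, cut away for the fingers over the middle 33 mm of the +x and -x sides: close the fingers along x. With its front to the camera the cast's -x points along the rig's -y.
- block_nest (a point): Centre of the floor of the narrow nest, for the block, on the carriage's near (-x) side, 38 mm above the bench, 80 mm from the cast nest. Inside 28 mm along x, 58 mm along y (the block's long side lies along the rail); walls 3 mm thick, 8 mm high, cut away for the fingers over the middle 36 mm of the +x and -x sides.
- grip_mid (a point): Point on the axis of the carriage's metal post, 28 mm above the plate (66 mm above the bench): pinch it here from above, fingers closing along x or y. The post is an upright ringed cylinder, diameter 18 mm, 45 mm tall, with a 26 mm flange 4 mm high at its foot, at the carriage's end away from the camera, on its middle line, 58 mm from the origin.
- camera_unit: Macro camera with ring light clamped on the rail near its -y end, 95 mm tall, lens looking along +y; a steel tongue with the click stop reaches from its foot under the carriage. Fixed, but its place along the rail differs by some mm each time. Origin: the rig's origin but for that shift along y.
- notch (a point): The notch of the click stop, on the front (-x) side of the rail, part of the camera unit. Ramps 17 mm long rise 4 mm to the notch on either side; it is 7 mm wide. A dark upright pointer 12 mm high at the front edge of the base stands level with it.
- ball (a point): The plunger's ball (10 mm) under the carriage, marked by a dark line on the plate's front edge. It sits in the notch when its y in the rig's frame equals that of notch (x and z then agree too): the carriage must move by their distance along y. Up the ramp the push is 2 to 4 N; over the last 3 mm the ball drops in and pulls the carriage to the centre; to push it out takes about 9 N.
- big_cast: Bystander: the large plaster cast of a tooth arch, 53 x 66 x 22 mm, loose, behind the stand; not part of this case.
- jar: Bystander: a powder jar, 40 mm in diameter, 36 mm tall, loose, at the back left.
- tab: Bystander: a shade tab, 10 x 60 x 8 mm, loose, at the left edge of the bench.
- spatula: Bystander: a thin double-ended spatula, 9 x 165 x 8 mm, loose, behind the stand.
- eraser: Bystander: a sponge block, 42 x 65 x 23 mm, loose, at the left edge of the bench.
- brush: Bystander: a brush, 9 x 170 x 9 mm, loose, behind the camera.

How it is judged:
By the outcome, as a careful person would: the job done as asked, in the order asked, and still so for the second after the job is handed in, while the arm keeps its last pose, push and grip.
It also fails if it takes over 61 s, if anything falls off the work surface, if the arm or the gripper's body presses on something with over 40 N, if the wrist force passes 120 N, or if a joint passes its speed limit or range.

ROBOT

A 7-joint arm with a two-finger parallel gripper is mounted at the origin on a cart in front of the work surface, level with it; the furniture and walls round the work are solid. World frame = base frame: x ahead of the robot, y to its left, z up, the work surface at z = 0. Lengths are in m, angles in rad, forces in N, time in s.
With the tool pointing down it reaches from about 0.4 to 0.875 m from the base axis. Payload 19.3 kg.
Tool frame: the origin (TCP) lies at the very end of the fingers, on their centre line; the grasp point (between the pads) lies 19 mm behind it; z points along the fingers, y is the line along which they close (so a half turn about z gives the same grasp; the last joint's range is limited). The gripper opens to 85 mm and grips with 20 to 120 N. Pads are 22 mm wide; open, the fingers measure 114 mm over their backs; the gripper's body (76 mm by 85 mm) begins 54 mm behind the grasp point. The pads swing forward as they close: fully open they stand 13 mm farther back than shut.
Start: joints at [-1.386, 0.521, -0.036, 1.599, 0.021, 1.021, -0.113], TCP at [0.158, 0.605, 0.231] pointing down, gripper open.
Joint ranges: [-2.91, 2.91], [-0.3, 2.13], [-1.5, 1.42], [0.17, 2.43], [-1.26, 4.41], [0.16, 1.93], [-2.52, 2.52]. Speed limits (rad/s): [1.89, 1.89, 2.39, 2.39, 3.01, 3.01, 3.01].

INTERFACE

Orientations are given as [roll, pitch, yaw] about the fixed x, y, z axes, in that order (R = Rz(yaw) Ry(pitch) Rx(roll)).
In Python, from workcell import bot gives the robot as it stands.
- The arm moves only by the shell command python3 -m crank 'ROWS' [FORCE]. ROWS is a JSON object of lists of equal length, an entry for each row: "travel": the shift along the world's x, y, z in cm, a list of three; "turn": the turn, a rotation vector about the world's x, y, z in degrees, a list of three; "gripper": the closure, from 0 (fully open) to 1 (shut). A call has exactly 5 rows; each row is the pose to reach, as a shift and turn from the pose commanded when the call began; what a row does not reach only later rows make up. A row lasts 1/10 s, in which the tool goes at most 50 mm and 8.59 degrees, less where a joint would pass 70% of its speed; a pose out of reach is approached as far as the arm can. A call with a gripper value outside its range is refused whole. The fingers move at their own pace and stop on an object; FORCE is the grip in N (left out, the last holds). Time passes only in rows, so rows that repeat a pose let the fingers close, or fill a call up. It gives the time, the measured TCP pose, the force, the opening and the grip force at its end, in the units of the state.
- bot.observe(): the state, without advancing time (a new reading comes with each control period).
- bot.grab_frame(name): name is "side" or "top"; returns a dict with "pixels" (384x512x3 uint8, red, green, blue), "fx", "fy", "cx", "cy" (pixels), "extrinsics" (4x4, takes a point from world to camera coordinates). Camera axes: x right, y down, z forward; pixel columns grow to the right and rows downward; lengths in m; the calibration is good to about 2 mm. A picture is of the moment at which its call begins. There is no depth.
- bot.job_done(): hands the job in; it is judged then, once.
The state is a dict: "clock": time; "qpos": joint angles; "qd": joint speeds; "joint_efforts": joint torques, N m; "position": TCP position; "tool_rot": TCP orientation; "force": force on the tool from outside, world axes, zero at the start; "moment": the same for the moment, N m; "grip_width": finger opening in m; "finger_force": force on a finger pad.
Only numpy, scipy, OpenCV 4.12 (cv2) and the standard library are available. Lean on these libraries where they do the work, as an engineer would, in place of code of your own. Each camera call takes 0.05 s, during which the arm holds its last target. There are 200 camera calls.

## Working session

There is one attempt and no reset: what is moved stays moved. The work goes in short steps, Python scripts to look and compute and a shell command to move; the robot and the scene stay as the last step left them, time stands still between calls to the robot, and variables do not carry over. Pictures are saved under pics/ and viewed, at most 10 in all, crops included, and the job is handed in when it is done.

```bash
ls; mkdir -p pics; python3 - <<'E'
from workcell import bot
import cv2,pickle
for n in("top","side"):
    f=bot.grab_frame(n); pickle.dump(f,open(n+".pkl","wb"))
    cv2.imwrite(f"pics/{n}0.png",cv2.resize(f["pixels"][:,:,::-1],(800,600),interpolation=cv2.INTER_CUBIC))
    print(n,f["fx"],f["cx"],f["cy"],f["extrinsics"].round(4).tolist())
s=bot.observe();print(s["position"],s["tool_rot"],s["grip_width"],s["clock"],s["force"])
E
```

```text
pics
top 376.8079216248627 258.7693315081089 195.23353064974754 [[0.0698, -0.9976, -0.0045, -0.212], [-0.9776, -0.0675, -0.1993, 0.5748], [0.1985, 0.0183, -0.9799, 0.8227], [0.0, 0.0, 0.0, 1.0]]
side 435.78405193403665 250.58862656457893 191.67696184868876 [[-0.9864, -0.1642, 0.0103, 0.5404], [-0.0739, 0.3863, -0.9194, 0.183], [0.147, -0.9076, -0.3932, 0.7394], [0.0, 0.0, 0.0, 1.0]]
[0.15752547 0.60450283 0.23078371] [-3.14054979e+00  1.01890861e-04  2.88676920e+00] 0.08537210697581697 0.1 [ 0.11288758 -0.2902831  -0.1793255 ]
```

View pics/top0.png

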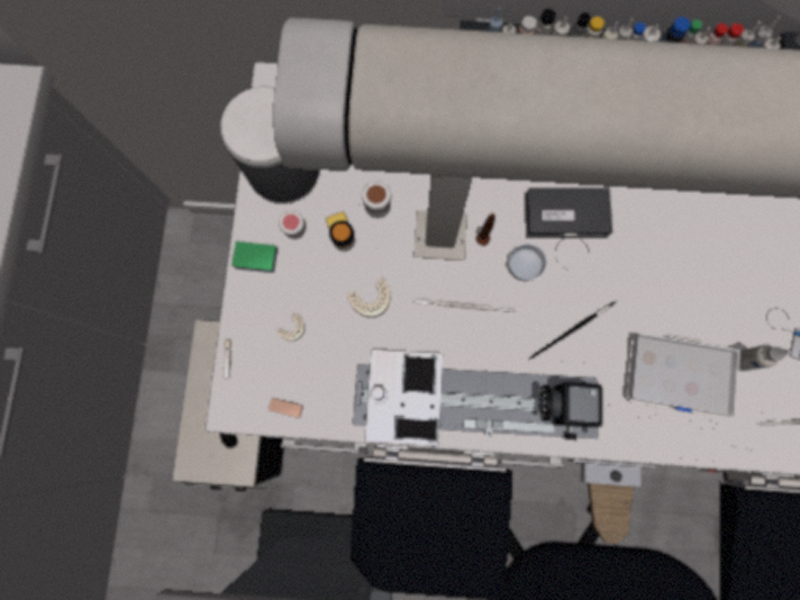

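View pics/side0.png

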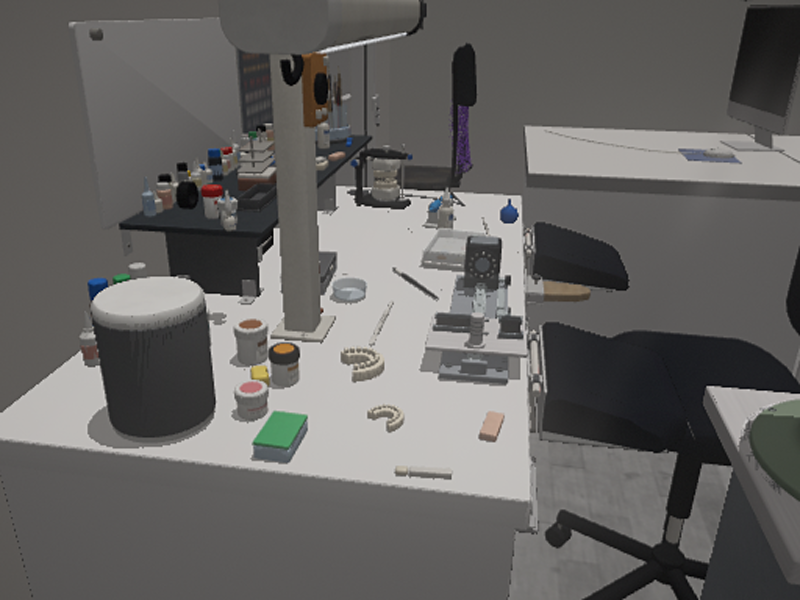

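The top view shows the cast at (291,328), the pink block at (286,408), the carriage at (405,395) with its post at (379,393), and the camera at (575,405). The side view shows the cast at (386,415), the block at (491,426) and the post at (477,328). Next I'll zoom in on the relevant areas.

```bash
cat > h.py <<'E'
import numpy as np,cv2,pickle
from workcell import bot
def grab(n):
    f=bot.grab_frame(n); pickle.dump(f,open(n+".pkl","wb")); return f
def load(n): return pickle.load(open(n+".pkl","rb"))
def K(f): return np.array([[f["fx"],0,f["cx"]],[0,f["fy"],f["cy"]],[0,0,1]])
def ray(f,uv):
    E=f["extrinsics"];R=E[:3,:3];c=-R.T@E[:3,3]
    uv=np.atleast_2d(np.array(uv,float))
    d=np.c_[uv,np.ones(len(uv))]@np.linalg.inv(K(f)).T@R
    return c,d
def plane(f,uv,z):
    c,d=ray(f,uv); return c+d*((z-c[2])/d[:,2])[:,None]
def proj(f,P):
    P=np.atleast_2d(P);E=f["extrinsics"];q=(P@E[:3,:3].T+E[:3,3])@K(f).T
    return q[:,:2]/q[:,2:]
def tri(fa,ua,fb,ub):
    A=[];b=[]
    for f,u in((fa,ua),(fb,ub)):
        c,d=ray(f,u);d=d[0]/np.linalg.norm(d[0]);M=np.eye(3)-np.outer(d,d);A.append(M);b.append(M@c)
    p,r,_,_=np.linalg.lstsq(np.vstack(A),np.hstack(b),rcond=None);return p,np.sqrt(r)
E
python3 - <<'E'
from h import *
t=load("top");s=load("side")
def crop(f,x0,y0,x1,y1,k):
    return cv2.resize(f["pixels"][y0:y1,x0:x1,::-1],None,fx=k,fy=k,interpolation=cv2.INTER_CUBIC)
cv2.imwrite("pics/tc.png",crop(t,220,215,390,290,4.7))
cv2.imwrite("pics/sc.png",crop(s,225,140,345,230,6.6))
for n,f,boxes in(("top",t,dict(cast=(172,195,200,225),block=(168,250,198,272))),("side",s,dict(cast=(230,252,262,280),block=(300,258,330,286)))):
    for k,(x0,y0,x1,y1) in boxes.items():
        p=f["pixels"][y0:y1,x0:x1].astype(int)
        sat=p[...,0]-p[...,2]
        m=((sat>sat.min()+0.5*(np.percentile(sat,97)-np.median(sat))+np.median(sat)-sat.min())).astype(np.uint8)
        print(n,k,np.median(sat),sat.max(),m.sum())
        c=max(cv2.findContours(m,0,2)[0],key=cv2.contourArea)
        r=cv2.minAreaRect(c);print(np.array(r[0])+[x0,y0],r[1:],)
        pts=cv2.boxPoints(r)+[x0,y0]
        print((plane(f,pts,0.010)*1000).round(1).tolist())
        for row in m: print("".join(".#"[v] for v in row)) if k=="cast" else 0
print(plane(t,[[271,152],[298,152]],0))
E
```

```text
top cast 8.0 30 122
[186.50000191 210.00000095] ((12.020814895629883, 17.677669525146484), 45.0)
[[542.1, 28.1, 10.0], [575.1, 0.9, 10.0], [555.5, -22.1, 10.0], [522.7, 5.1, 10.0]]
............................
............................
............................
............................
............................
................#...........
................###.........
................####........
...............######.......
................#####.......
................######......
.................#####......
.................######.....
.................######.....
.................######.....
........#........#####......
.....#####......######......
......######...#######......
......##############........
......###########...........
........#########...........
.........#######............
............###.............
............................
............................
............................
............................
............................
............................
............................
top block 8.0 61 162
[182.21153641 260.55769157] 
[... 845 characters left out ...]
..............#######....
...................#########....
..................###.######....
..................#.#######.....
..................########......
...................####.#.......
...................#..#.........
................................
................................
................................
................................
................................
................................
side block 5.0 47 172
[314.59999943 270.69999886] ((11.067971229553223, 16.127614974975586), 18.434947967529297)
[[442.0, 26.4, 10.0], [434.9, -26.2, 10.0], [415.2, -17.6, 10.0], [423.3, 33.9, 10.0]]
[[ 0.71410651 -0.19389911  0.        ]
 [ 0.71880727 -0.26255981  0.        ]]
```

View pics/tc.png

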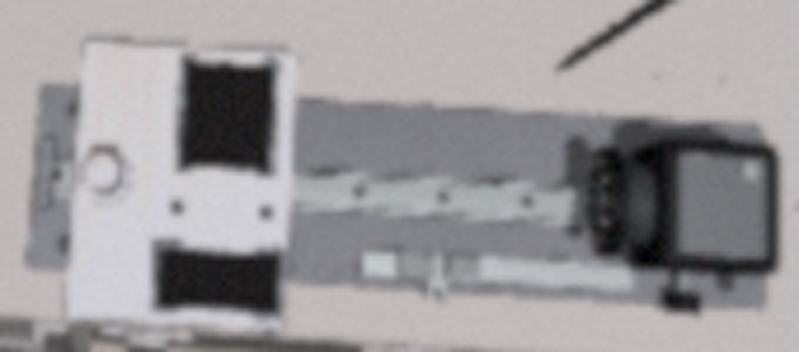

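View pics/sc.png

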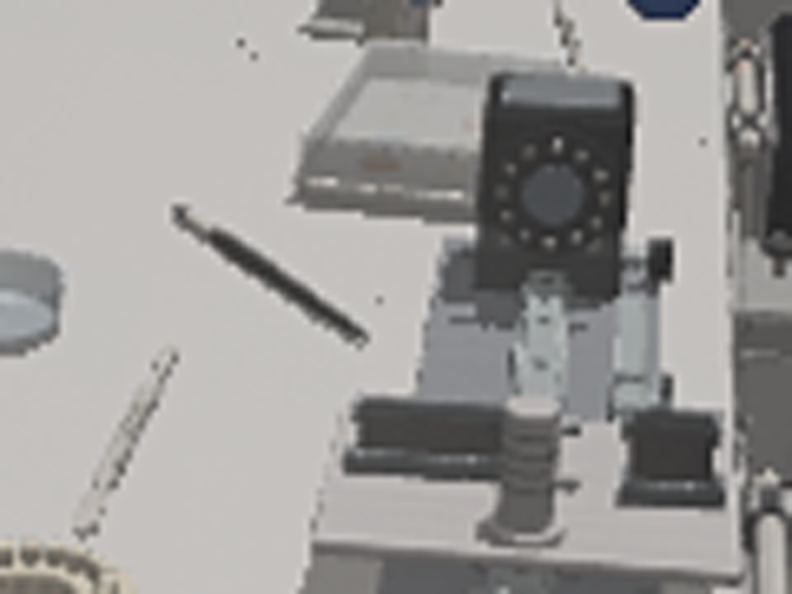

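The top crop shows the cast nest at about (227,115), the block nest at (217,277), the post top at (102,168) and the pointer at (437,285). It shows the base corners at (42,85) and (767,305). The side crop shows the post top at (532,405). Next I'll measure these.

```bash
python3 - <<'E'
from h import *
t=load("top");s=load("side")
T=lambda *p:np.array(p,float)/4.7+[220,215]-.4
S=lambda *p:np.array(p,float)/6.6+[225,140]-.4
mm=lambda a:(np.array(a)*1000).round(1).tolist()
print("base",mm(plane(t,[T(42,85),T(763,122),T(767,305),T(27,265)],.012)))
print("plate",mm(plane(t,[T(85,42),T(297,50),T(280,325),T(68,318)],.038)))
print("castnest rim",mm(plane(t,[T(182,58),T(273,65),T(270,172),T(180,165)],.042)))
print("blocknest rim",mm(plane(t,[T(157,243),T(278,252),T(277,315),T(157,308)],.042)))
print("post",mm(plane(t,T(102,168),.083)),[mm(q) for q in tri(t,T(102,168),s,S(532,405))])
print("pointer",mm(plane(t,[T(437,255),T(437,295)],.012)))
for n,f,boxes in(("top",t,dict(cast=(172,195,200,225),block=(168,250,198,272))),("side",s,dict(cast=(230,252,262,280),block=(300,258,330,286)))):
  for k,(x0,y0,x1,y1) in boxes.items():
    p=cv2.GaussianBlur(f["pixels"].astype(np.float32),(0,0),.7)[y0:y1,x0:x1]
    sat=cv2.resize(p[...,0]-p[...,2],None,fx=6,fy=6,interpolation=cv2.INTER_CUBIC)
    b=np.median(sat);th=b+.4*(np.percentile(sat,97)-b)
    m=(sat>th).astype(np.uint8)
    c=max(cv2.findContours(m,0,2)[0],key=cv2.contourArea)
    mk=np.zeros_like(m);cv2.drawContours(mk,[c],-1,1,-1)
    if n=="top":
        v,u=np.nonzero(mk)
        z=.010
        P=plane(f,np.c_[(u+.5)/6-.5+x0,(v+.5)/6-.5+y0],z)[:,:2]*1000
        r=cv2.minAreaRect(P.astype(np.float32));w,V=np.linalg.eigh(np.cov(P.T))
        a=np.degrees(np.arctan2(V[1],V[0]))
        print(k,"rect",r,"centroid",P.mean(0),"eig",np.sqrt(w),"minor/major ang",a)
        # symmetric axis via moments: skewness along minor axis
        if k=="cast":
            # direction: centroid vs rect centre
            print("front dir",P.mean(0)-np.array(r[0]))
    else:
        q=c.reshape(-1,2)/6-.5+[x0,y0]+1/12
        print(k,"side ext z5",mm(plane(f,[q[q[:,0].argmin()],q[q[:,0].argmax()],q[q[:,1].argmin()],q[q[:,1].argmax()]],.005)))
E
```

```text
base [[500.4, -104.6, 12.0], [507.1, -473.0, 12.0], [415.9, -475.5, 12.0], [409.6, -104.8, 12.0]]
plate [[520.8, -126.6, 38.0], [524.2, -232.7, 38.0], [389.9, -232.1, 38.0], [386.0, -129.2, 38.0]]
castnest rim [[515.7, -175.6, 42.0], [515.4, -221.0, 42.0], [462.7, -222.7, 42.0], [463.0, -178.4, 42.0]]
blocknest rim [[424.7, -169.8, 42.0], [424.5, -228.9, 42.0], [394.6, -230.2, 42.0], [393.8, -172.1, 42.0]]
post [[456.8, -142.5, 83.0]] [[457.2, -142.4, 81.5], [0.5]]
pointer [[428.9, -310.1, 12.0], [409.3, -310.9, 12.0]]
cast rect ((548.9453125, 2.489683151245117), (31.991472244262695, 45.077186584472656), 50.576351165771484) centroid [548.65078531   1.50371944] eig [ 8.08793595 13.37208895] minor/major ang [-129.58452448  140.41547552]
front dir [-0.29452719 -0.98596371]
block rect ((426.6302795410156, 0.1306304931640625), (50.62506103515625, 20.505332946777344), 80.3269271850586) centroid [ 4.26612728e+02 -1.08836433e-01] eig [ 5.68210715 14.18027064] minor/major ang [169.79270055  79.79270055]
cast side ext z5 [[578.4, -2.3, 5.0], [533.4, 1.7, 5.0], [562.9, -21.3, 5.0], [544.7, 32.2, 5.0]]
block side ext z5 [[442.3, 16.2, 5.0], [415.4, -19.8, 5.0], [432.8, -29.5, 5.0], [426.4, 30.2, 5.0]]
```

```bash

python3 -m crank '{"travel":[[2.6,-4,-0.4],[5.2,-8,-0.8],[7.8,-12,-1.2],[10.4,-16,-1.6],[13,-20,-2]],"turn":[[0,0,-7.6],[0,0,-15.2],[0,0,-22.8],[0,0,-30.4],[0,0,-38]],"gripper":[0,0,0,0,0]}' 40
python3 -m crank '{"travel":[[2.6,-4,-0.4],[5.2,-8,-0.8],[7.8,-12,-1.2],[10.4,-16,-1.6],[13,-20,-2]],"turn":[[0,0,-7.6],[0,0,-15.2],[0,0,-22.8],[0,0,-30.4],[0,0,-38]],"gripper":[0,0,0,0,0]}'
python3 -m crank '{"travel":[[2.6,-4,-0.4],[5.2,-8,-0.8],[7.8,-12,-1.2],[10.4,-16,-1.6],[13.4,-19.9,-2]],"turn":[[0,0,-7.6],[0,0,-15.2],[0,0,-22.8],[0,0,-30.4],[0,0,-38.5]],"gripper":[0,0,0,0,0]}'
```

```text
clock: 0.6
position: [0.2882, 0.403, 0.2111]
tool_rot: [-3.142, -0.0, 2.218]
force: [1.6, 0.6, 1.6]
grip_width: 0.0857
finger_force: 0.0
clock: 1.1
position: [0.4182, 0.2031, 0.1912]
tool_rot: [3.142, -0.0, 1.555]
force: [0.9, 0.7, 0.2]
grip_width: 0.0854
finger_force: 0.0
clock: 1.6
position: [0.552, 0.004, 0.1711]
tool_rot: [-3.141, -0.0, 0.883]
force: [-0.7, 0.1, 0.6]
grip_width: 0.0853
finger_force: 0.0
```

```bash

python3 -m crank '{"travel":[[0,0.1,-4.5],[0,0.1,-9],[0,0.1,-13],[0,0.1,-15.5],[0,0.1,-16.9]],"turn":[[0,0,0],[0,0,0],[0,0,0],[0,0,0],[0,0,0]],"gripper":[0,0,0,0,0]}'
python3 -m crank '{"travel":[[0,0,0],[0,0,0],[0,0,0],[0,0,0],[0,0,0]],"turn":[[0,0,0],[0,0,0],[0,0,0],[0,0,0],[0,0,0]],"gripper":[0.3,0.5,0.7,0.7,0.7]}' 40
python3 -m crank '{"travel":[[0,0,0],[0,0,0],[0,0,0],[0,0,0],[0,0,0]],"turn":[[0,0,0],[0,0,0],[0,0,0],[0,0,0],[0,0,0]],"gripper":[0.9,0.9,0.9,0.9,0.9]}'
```

```text
clock: 2.1
position: [0.5504, 0.0067, 0.0001]
tool_rot: [-3.14, 0.002, 0.888]
force: [0.8, -0.5, -0.2]
grip_width: 0.0853
finger_force: 0.0
clock: 2.6
position: [0.5524, 0.007, 0.004]
tool_rot: [3.14, -0.002, 0.888]
force: [-2.2, -0.4, 12.3]
grip_width: 0.0403
finger_force: 38.9
clock: 3.1
position: [0.5524, 0.007, 0.004]
tool_rot: [3.14, -0.002, 0.888]
force: [-3.0, -0.8, 10.4]
grip_width: 0.0402
finger_force: 38.9
```

```bash

python3 -m crank '{"travel":[[0,0,2],[0,0,4.5],[0,0,7],[0,0,9.5],[0,0,11.6]],"turn":[[0,0,0],[0,0,0],[0,0,0],[0,0,0],[0,0,0]],"gripper":[0.9,0.9,0.9,0.9,0.9]}'
python3 -m crank '{"travel":[[-1.2,-4,0],[-2.5,-8,0],[-3.8,-12,0],[-5,-16,0],[-6.3,-20.5,0]],"turn":[[0,0,8],[0,0,16],[0,0,24],[0,0,32],[0,0,40.3]],"gripper":[0.9,0.9,0.9,0.9,0.9]}'
python3 - <<'E'
from h import *
for n,(x0,y0,x1,y1) in(("top",(210,195,330,285)),("side",(205,100,345,205))):
    f=grab(n);cv2.imwrite(f"pics/{n}2.png",cv2.resize(f["pixels"][y0:y1,x0:x1,::-1],None,fx=5,fy=5,interpolation=cv2.INTER_CUBIC))
a,b=[cv2.imread(f"pics/{n}2.png") for n in("top","side")]
h=max(a.shape[0],b.shape[0]);pad=lambda i:cv2.copyMakeBorder(i,0,h-i.shape[0],0,0,0)
c=np.hstack([pad(a),pad(b)]);print(c.shape);cv2.imwrite("pics/both2.png",cv2.resize(c,(800,int(c.shape[0]*800/c.shape[1]))))
E
```

```text
clock: 3.6
position: [0.552, 0.007, 0.1207]
tool_rot: [3.14, -0.002, 0.888]
force: [0.1, -0.2, -0.6]
grip_width: 0.0403
finger_force: 40.6
clock: 4.1
position: [0.4884, -0.1992, 0.1195]
tool_rot: [3.14, 0.0, 1.599]
force: [0.8, -0.9, -1.4]
grip_width: 0.04
finger_force: 40.6
(525, 1300, 3)
```

View pics/both2.png

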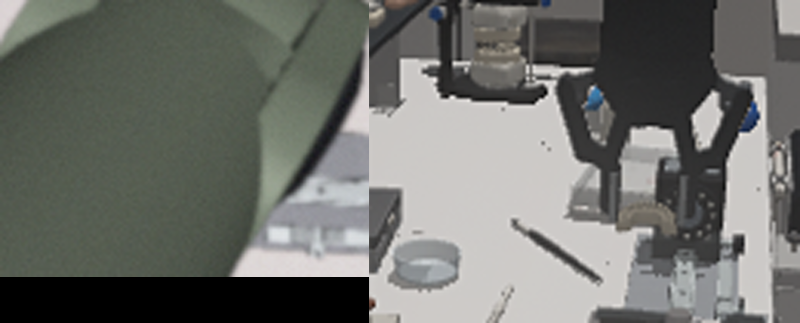

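The side view shows the cast held between the fingers at about (645,218), legs towards +y. The top view is blocked by the arm. I'll check numerically that the cast is level and square.

```bash
python3 - <<'E'
from h import *
s=load("side");x0,y0,x1,y1=285,165,330,192
p=s["pixels"].astype(int)[y0:y1,x0:x1];m=(p[...,0]-p[...,2]>16)
for r in m: print("".join(".#"[v] for v in r))
tcp=bot.observe()["position"];print(tcp)
for z in(-.004,.006,.011):
  a=np.radians(90+1.6+0);c=tcp+[0,-.004,0];
  P=[[X,Y,z] for X,Y in((.017,.0215),(.017,-.0215),(-.017,0),(.017,.01),(.017,-.01))]
  W=np.array([[np.cos(a)*X-np.sin(a)*Y+c[0],np.sin(a)*X+np.cos(a)*Y+c[1],c[2]+Z] for X,Y,Z in P])
  print(z,(proj(s,W)-[x0,y0]).round(1).tolist())
E
```

```text
Traceback (most recent call last):
TypeError: string indices must be integers, not 'numpy.bool'
```

```bash
python3 - <<'E'
from h import *
s=load("side");x0,y0,x1,y1=285,165,330,192
p=s["pixels"].astype(int)[y0:y1,x0:x1];m=(p[...,0]-p[...,2]>14)
for r in m: print("".join(".#"[int(v)] for v in r))
tcp=np.array(bot.observe()["position"]);print(tcp)
for z in(-.004,.006,.011):
  a=np.radians(91.6);c=tcp+[0,-.004,0];
  P=[[X,Y,z] for X,Y in((.017,.0215),(.017,-.0215),(-.017,0),(.017,.01),(.017,-.01))]
  W=np.array([[np.cos(a)*X-np.sin(a)*Y+c[0],np.sin(a)*X+np.cos(a)*Y+c[1],c[2]+Z] for X,Y,Z in P])
  print(z,(proj(s,W)-[x0,y0]).round(1).tolist())
E
```

```text
.............................................
......#.#...#.#..............................
......#..#.##.#.#............................
..##############.#...........................
.#####.#...#.###.##..........................
.#####.........####..........................
.##.#....###...####..........................
..#..............##..........................
.###..............#..........................
.............................................
................#.#..........................
.............................................
.............................................
.............................................
.............................................
.............................................
.............................................
.............................................
.............................................
.............................................
.............................................
.............................................
.............................................
.............................................
.............................................
.............................................
.............................................
[ 0.48602812 -0.20567023  0.11984869]
-0.004 [[19.3, 11.6], [-0.7, 10.4], [10.0, 5.6], [14.0, 11.3], [4.7, 10.7]]
0.006 [[19.6, 7.2], [-0.5, 6.1], [10.2, 1.3], [14.2, 6.9], [4.9, 6.4]]
0.011 [[19.7, 5.0], [-0.4, 3.9], [10.3, -0.8], [14.3, 4.7], [5.0, 4.2]]
```

```bash

python3 -m crank '{"travel":[[0.3,0.75,-1],[0.3,0.75,-2],[0.3,0.75,-3],[0.3,0.75,-3.5],[0.3,0.75,-4]],"turn":[[0,0,0],[0,0,0],[0,0,0],[0,0,0],[0,0,0]],"gripper":[0.9,0.9,0.9,0.9,0.9]}'
python3 -m crank '{"travel":[[0,0,-0.5],[0,0,-1],[0,0,-1],[0,0,-1],[0,0,-1]],"turn":[[0,0,0],[0,0,0],[0,0,0],[0,0,0],[0,0,0]],"gripper":[0.9,0.9,0.9,0.9,0.9]}'
```

```text
clock: 4.7
position: [0.4916, -0.1901, 0.0776]
tool_rot: [-3.141, -0.0, 1.593]
force: [0.1, -1.1, -1.4]
grip_width: 0.0401
finger_force: 40.6
clock: 5.2
position: [0.4917, -0.1908, 0.0685]
tool_rot: [3.141, 0.0, 1.592]
force: [-0.4, -0.5, -0.1]
grip_width: 0.0401
finger_force: 40.6
```

```bash

python3 -m crank '{"travel":[[-0.12,-0.3,0],[-0.25,-0.57,0],[-0.25,-0.57,0],[-0.25,-0.57,-0.4],[-0.25,-0.57,-0.8]],"turn":[[0,0,0],[0,0,0],[0,0,0],[0,0,0],[0,0,0]],"gripper":[0.9,0.9,0.9,0.9,0.9]}'
python3 -m crank '{"travel":[[0,0,-0.4],[0,0,-0.8],[0,0,-1.2],[0,0,-1.5],[0,0,-1.75]],"turn":[[0,0,0],[0,0,0],[0,0,0],[0,0,0],[0,0,0]],"gripper":[0.9,0.9,0.9,0.9,0.9]}'
python3 -m crank '{"travel":[[0,0,0],[0,0,0],[0,0,0],[0,0,0],[0,0,0]],"turn":[[0,0,0],[0,0,0],[0,0,0],[0,0,0],[0,0,0]],"gripper":[0.9,0.9,0.9,0.9,0.9]}'
```

```text
clock: 5.7
position: [0.4891, -0.1963, 0.06]
tool_rot: [3.141, -0.0, 1.592]
force: [0.0, 0.2, 0.1]
grip_width: 0.0397
finger_force: 40.6
clock: 6.2
position: [0.489, -0.1964, 0.0425]
tool_rot: [-3.141, -0.0, 1.592]
force: [-0.0, -0.2, 0.3]
grip_width: 0.0402
finger_force: 40.6
clock: 6.7
position: [0.4891, -0.1964, 0.0429]
tool_rot: [3.141, 0.0, 1.592]
force: [0.2, -0.6, -0.3]
grip_width: 0.0401
finger_force: 40.6
```

```bash

python3 -m crank '{"travel":[[0,0,0],[0,0,0],[0,0,0],[0,0,0],[0,0,0]],"turn":[[0,0,0],[0,0,0],[0,0,0],[0,0,0],[0,0,0]],"gripper":[0.35,0.35,0.35,0.35,0.35]}'
python3 -m crank '{"travel":[[0,0,0.5],[0,0,1.5],[0,0,3.5],[0,0,6.5],[0,0,9]],"turn":[[0,0,0],[0,0,0],[0,0,0],[0,0,0],[0,0,0]],"gripper":[0.35,0.35,0.35,0.35,0.35]}'
python3 -m crank '{"travel":[[-1,4,0],[-2.2,8,0],[-3.5,12,0],[-4.8,16,0],[-6.2,19.6,0]],"turn":[[0,0,-2],[0,0,-4],[0,0,-6],[0,0,-8.5],[0,0,-11]],"gripper":[0.35,0.35,0.35,0.35,0.35]}'
python3 - <<'E'
from h import *
f=grab("top");x0,y0,x1,y1=215,205,335,290
cv2.imwrite("pics/t3.png",cv2.resize(f["pixels"][y0:y1,x0:x1,::-1],None,fx=6,fy=6,interpolation=cv2.INTER_CUBIC))
E
```

```text
clock: 7.2
position: [0.4891, -0.1964, 0.0428]
tool_rot: [3.142, 0.0, 1.592]
force: [-0.5, 0.4, 0.2]
grip_width: 0.0555
finger_force: 0.0
clock: 7.7
position: [0.4891, -0.1965, 0.1348]
tool_rot: [3.141, 0.0, 1.591]
force: [-0.4, 0.0, 0.1]
grip_width: 0.0552
finger_force: 0.0
clock: 8.2
position: [0.4265, 0.0013, 0.1336]
tool_rot: [3.141, -0.001, 1.398]
force: [0.2, -0.2, 0.6]
grip_width: 0.0553
finger_force: 0.0
```

View pics/t3.png

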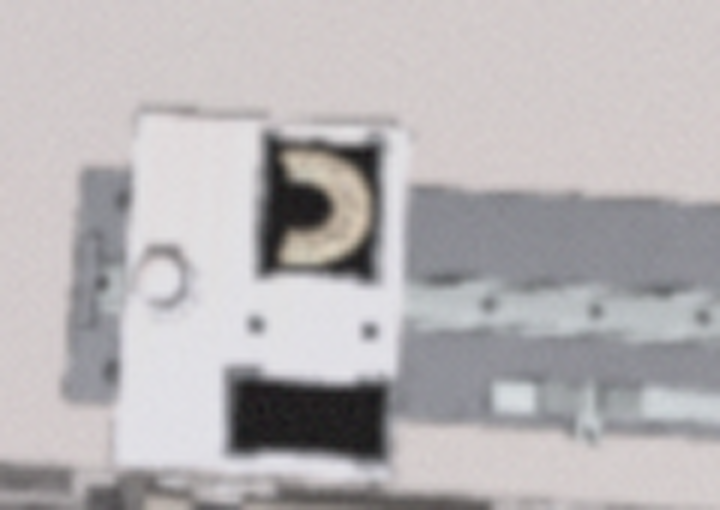

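The cast lies flat in the wide nest at (325,207), front towards the camera. Next is the block.

```bash

python3 -m crank '{"travel":[[0,-0.1,-4.5],[0,-0.1,-8],[0,-0.1,-11],[0,-0.1,-12.5],[0,-0.1,-12.9]],"turn":[[0,0,0],[0,0,0],[0,0,0],[0,0,0],[0,0,0]],"gripper":[0.35,0.35,0.35,0.35,0.35]}'
python3 -m crank '{"travel":[[0,0,0],[0,0,0],[0,0,0],[0,0,0],[0,0,0]],"turn":[[0,0,0],[0,0,0],[0,0,0],[0,0,0],[0,0,0]],"gripper":[0.5,0.7,0.95,0.95,0.95]}' 40
python3 -m crank '{"travel":[[0,0,0],[0,0,0],[0,0,0],[0,0,0],[0,0,0]],"turn":[[0,0,0],[0,0,0],[0,0,0],[0,0,0],[0,0,0]],"gripper":[0.95,0.95,0.95,0.95,0.95]}'
```

```text
clock: 8.75
position: [0.4266, -0.0016, 0.003]
tool_rot: [-3.14, 0.0, 1.399]
force: [0.5, 0.0, 0.6]
grip_width: 0.0556
finger_force: 0.0
clock: 9.25
position: [0.4277, -0.0013, 0.0049]
tool_rot: [3.14, -0.001, 1.4]
force: [-1.0, -0.3, 12.4]
grip_width: 0.0178
finger_force: 38.7
clock: 9.75
position: [0.4277, -0.0013, 0.005]
tool_rot: [3.14, -0.001, 1.4]
force: [-0.3, -0.8, 12.0]
grip_width: 0.0187
finger_force: 38.7
```

```bash

python3 -m crank '{"travel":[[0,0,1.5],[0,0,3.5],[0,0,6],[0,0,8],[0,0,10]],"turn":[[0,0,0],[0,0,0],[0,0,0],[0,0,0],[0,0,0]],"gripper":[0.95,0.95,0.95,0.95,0.95]}'
python3 -m crank '{"travel":[[-0.3,-4,0],[-0.7,-8,0],[-1,-12,0],[-1.4,-16,0],[-1.75,-19.5,0]],"turn":[[0,0,2],[0,0,4],[0,0,6],[0,0,8],[0,0,11]],"gripper":[0.95,0.95,0.95,0.95,0.95]}'
python3 -m crank '{"travel":[[0,-0.45,0],[0,-0.45,-1],[0,-0.45,-2],[0,-0.45,-3],[0,-0.45,-3]],"turn":[[0,0,0],[0,0,0],[0,0,0],[0,0,0],[0,0,0]],"gripper":[0.95,0.95,0.95,0.95,0.95]}'
```

```text
clock: 10.25
position: [0.4272, -0.0012, 0.1055]
tool_rot: [3.14, -0.001, 1.4]
force: [-0.4, 1.3, -0.3]
grip_width: 0.0182
finger_force: 39.8
clock: 10.75
position: [0.4093, -0.1983, 0.1047]
tool_rot: [3.14, 0.001, 1.593]
force: [1.1, -0.5, 0.4]
grip_width: 0.0182
finger_force: 39.8
clock: 11.25
position: [0.409, -0.1996, 0.0723]
tool_rot: [-3.139, -0.001, 1.593]
force: [-1.4, -0.1, -0.1]
grip_width: 0.018
finger_force: 39.8
```

```bash

python3 -m crank '{"travel":[[0,-0.1,-0.5],[0,-0.1,-1],[0,-0.1,-1.5],[0,-0.1,-2],[0,-0.1,-2.3]],"turn":[[0,0,0],[0,0,0],[0,0,0],[0,0,0],[0,0,0]],"gripper":[0.95,0.95,0.95,0.95,0.95]}'
python3 -m crank '{"travel":[[0,0,-0.1],[0,0,-0.2],[0,0,-0.4],[0,0,-0.55],[0,0,-0.55]],"turn":[[0,0,0],[0,0,0],[0,0,0],[0,0,0],[0,0,0]],"gripper":[0.95,0.95,0.95,0.95,0.95]}'
```

```text
clock: 11.75
position: [0.4094, -0.2018, 0.0503]
tool_rot: [-3.141, -0.0, 1.592]
force: [1.2, -0.7, -0.1]
grip_width: 0.0178
finger_force: 39.8
clock: 12.25
position: [0.4095, -0.2019, 0.0452]
tool_rot: [-3.141, -0.0, 1.592]
force: [0.3, -0.3, -0.7]
grip_width: 0.0184
finger_force: 39.8
```

```bash

python3 -m crank '{"travel":[[0,0,-0.1],[0,0,-0.15],[0,0,-0.15],[0,0,-0.15],[0,0,-0.15]],"turn":[[0,0,0],[0,0,0],[0,0,0],[0,0,0],[0,0,0]],"gripper":[0.95,0.95,0.95,0.6,0.6]}'
python3 -m crank '{"travel":[[0,0,0],[0,0,0],[0,0,1],[0,0,3],[0,0,6]],"turn":[[0,0,0],[0,0,0],[0,0,0],[0,0,0],[0,0,0]],"gripper":[0.6,0.6,0.6,0.6,0.6]}'
python3 -m crank '{"travel":[[0,4,1],[0,8,1.5],[0,12,1.5],[0,16,1.5],[0,20,1.5]],"turn":[[0,0,0],[0,0,0],[0,0,0],[0,0,0],[0,0,0]],"gripper":[0.5,0.4,0.4,0.4,0.4]}'
python3 - <<'E'
from h import *
f=grab("top");x0,y0,x1,y1=215,205,335,290
cv2.imwrite("pics/t4.png",cv2.resize(f["pixels"][y0:y1,x0:x1,::-1],None,fx=6,fy=6,interpolation=cv2.INTER_CUBIC))
E
```

```text
clock: 12.75
position: [0.4096, -0.2019, 0.0439]
tool_rot: [3.141, 0.0, 1.592]
force: [-1.0, -0.7, -0.4]
grip_width: 0.0339
finger_force: 0.0
clock: 13.25
position: [0.4088, -0.2017, 0.1043]
tool_rot: [-3.14, -0.001, 1.591]
force: [0.8, 0.2, -0.9]
grip_width: 0.0342
finger_force: 0.0
clock: 13.75
position: [0.4094, -0.0003, 0.1196]
tool_rot: [3.141, -0.0, 1.591]
force: [1.1, 1.0, 0.2]
grip_width: 0.0514
finger_force: 0.0
```

View pics/t4.png

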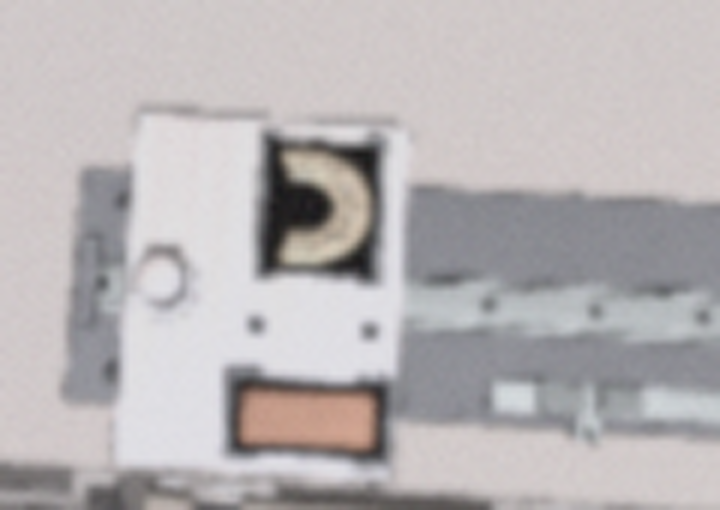

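```bash

python3 -m crank '{"travel":[[1.6,-4.5,0],[3.2,-9,0],[4.8,-13,0],[4.8,-14.2,0],[4.8,-14.2,0]],"turn":[[0,0,0],[0,0,0],[0,0,0],[0,0,0],[0,0,0]],"gripper":[0.4,0.4,0.4,0.4,0.4]}'
python3 -m crank '{"travel":[[0,0,-2],[0,0,-4],[0,0,-5.5],[0,0,-6.8],[0,0,-7.2]],"turn":[[0,0,0],[0,0,0],[0,0,0],[0,0,0],[0,0,0]],"gripper":[0.4,0.4,0.4,0.4,0.4]}'
python3 -m crank '{"travel":[[0,0,0],[0,0,0],[0,0,0],[0,0,0],[0,0,0]],"turn":[[0,0,0],[0,0,0],[0,0,0],[0,0,0],[0,0,0]],"gripper":[0.6,0.75,0.95,0.95,0.95]}' 60
python3 -m crank '{"travel":[[0,0,0],[0,0,0],[0,0,0],[0,0,0],[0,0,0]],"turn":[[0,0,0],[0,0,0],[0,0,0],[0,0,0],[0,0,0]],"gripper":[0.95,0.95,0.95,0.95,0.95]}'
```

```text
clock: 14.3
position: [0.4573, -0.146, 0.1192]
tool_rot: [3.141, 0.001, 1.588]
force: [0.6, 1.9, 0.1]
grip_width: 0.0512
finger_force: 0.0
clock: 14.8
position: [0.457, -0.143, 0.046]
tool_rot: [-3.14, -0.001, 1.593]
force: [0.1, 0.4, 0.5]
grip_width: 0.0509
finger_force: 0.0
clock: 15.3
position: [0.4561, -0.1438, 0.0475]
tool_rot: [-3.139, -0.001, 1.591]
force: [-10.9, 1.2, 13.7]
grip_width: 0.017
finger_force: 58.1
clock: 15.8
position: [0.4561, -0.1439, 0.0475]
tool_rot: [-3.139, -0.001, 1.591]
force: [-11.0, -0.5, 13.6]
grip_width: 0.0166
finger_force: 58.1
```

```bash
python3 - <<'E'
from h import *
f=load("top");T=lambda *p:np.array(p,float)/6+[215,205]-.42
for k,z in((.0,.012),(1,.024)): print(z,(plane(f,[T(515,397),T(538,400),T(588,400),T(588,435),T(641,402)],z)*1000).round(1).tolist())
p=f["pixels"].astype(int).sum(2)
for r in range(279,289): print(r,(p[r,234:286]//8).tolist())
E
```

```text
0.012 [[422.6, -281.6, 12.0], [422.0, -290.7, 12.0], [423.4, -310.3, 12.0], [410.0, -310.9, 12.0], [424.1, -331.1, 12.0]]
0.024 [[422.4, -280.4, 24.0], [421.9, -289.4, 24.0], [423.3, -308.7, 24.0], [410.0, -309.3, 24.0], [423.9, -329.2, 24.0]]
279 [78, 83, 84, 84, 83, 84, 83, 83, 84, 83, 84, 84, 84, 84, 84, 84, 83, 78, 61, 40, 26, 27, 31, 33, 36, 38, 38, 39, 41, 40, 39, 39, 41, 43, 44, 44, 43, 42, 45, 48, 48, 47, 41, 28, 24, 43, 57, 70, 75, 77, 76, 77]
280 [78, 83, 83, 84, 83, 83, 84, 84, 84, 84, 83, 84, 84, 84, 84, 84, 83, 77, 64, 51, 43, 39, 40, 43, 52, 56, 56, 54, 56, 54, 51, 48, 48, 48, 47, 44, 39, 38, 36, 35, 31, 30, 27, 23, 27, 45, 60, 71, 75, 77, 76, 75]
281 [77, 81, 82, 83, 83, 83, 83, 83, 83, 83, 82, 83, 83, 82, 83, 83, 83, 81, 74, 69, 67, 65, 65, 69, 75, 78, 79, 78, 79, 78, 73, 70, 71, 70, 69, 65, 61, 59, 57, 49, 40, 35, 37, 36, 38, 49, 64, 72, 75, 76, 77, 76]
282 [72, 76, 75, 75, 75, 75, 76, 77, 76, 76, 78, 78, 78, 78, 79, 81, 81, 82, 81, 81, 80, 79, 80, 81, 81, 82, 83, 83, 83, 82, 82, 81, 81, 82, 81, 81, 81, 79, 77, 71, 61, 56, 56, 58, 58, 59, 67, 74, 76, 77, 76, 76]
283 
[... 573 characters left out ...]
, 68, 66, 64, 65, 64, 57, 57, 62, 67, 68, 72, 74, 75, 75, 75]
286 [37, 41, 45, 44, 45, 41, 38, 44, 48, 49, 53, 52, 53, 60, 64, 66, 69, 72, 73, 72, 72, 69, 66, 67, 70, 68, 60, 47, 41, 43, 42, 46, 49, 50, 51, 50, 50, 50, 51, 52, 51, 50, 45, 46, 53, 59, 63, 65, 67, 67, 68, 69]
287 [32, 39, 44, 44, 45, 47, 48, 47, 47, 45, 44, 44, 47, 55, 63, 67, 69, 71, 72, 69, 67, 58, 51, 54, 59, 58, 52, 41, 35, 34, 35, 34, 35, 36, 35, 36, 34, 35, 37, 38, 37, 36, 38, 39, 42, 46, 49, 51, 50, 51, 52, 53]
288 [31, 37, 42, 44, 46, 55, 60, 61, 60, 60, 56, 54, 51, 48, 52, 56, 58, 63, 65, 66, 62, 53, 47, 47, 49, 48, 45, 41, 38, 38, 35, 34, 33, 34, 35, 33, 32, 34, 33, 33, 32, 32, 31, 34, 34, 34, 35, 35, 34, 35, 35, 37]
```

```bash

python3 -m crank '{"travel":[[-0.1,0,0.15],[-0.1,0,0.15],[-0.1,0,0.15],[-0.1,0,0.15],[-0.1,0,0.15]],"turn":[[0,0,0],[0,0,0],[0,0,0],[0,0,0],[0,0,0]],"gripper":[0.95,0.95,0.95,0.95,0.95]}'
python3 -m crank '{"travel":[[0.01,-0.5,0],[0.02,-1,0],[0.03,-1.5,0],[0.04,-2,0],[0.05,-2.5,0]],"turn":[[0,0,0],[0,0,0],[0,0,0],[0,0,0],[0,0,0]],"gripper":[0.95,0.95,0.95,0.95,0.95]}'
python3 -m crank '{"travel":[[0,-0.2,0],[0,-0.4,0],[0.01,-0.6,0],[0.01,-0.8,0],[0.02,-1,0]],"turn":[[0,0,0],[0,0,0],[0,0,0],[0,0,0],[0,0,0]],"gripper":[0.95,0.95,0.95,0.95,0.95]}'
python3 -m crank '{"travel":[[0,-0.2,0],[0,-0.4,0],[0.01,-0.6,0],[0.01,-0.8,0],[0.02,-1,0]],"turn":[[0,0,0],[0,0,0],[0,0,0],[0,0,0],[0,0,0]],"gripper":[0.95,0.95,0.95,0.95,0.95]}'
```

```text
clock: 16.3
position: [0.4559, -0.1435, 0.0478]
tool_rot: [-3.14, -0.0, 1.592]
force: [2.6, -0.5, -28.4]
grip_width: 0.0164
finger_force: 63.3
clock: 16.8
position: [0.4563, -0.1684, 0.0478]
tool_rot: [-3.14, -0.001, 1.592]
force: [2.8, 1.1, -25.9]
grip_width: 0.0162
finger_force: 63.6
clock: 17.3
position: [0.4564, -0.1783, 0.0478]
tool_rot: [-3.14, -0.001, 1.592]
force: [0.3, 2.0, -25.3]
grip_width: 0.0164
finger_force: 63.7
clock: 17.8
position: [0.4566, -0.1883, 0.0478]
tool_rot: [-3.14, -0.001, 1.592]
force: [-0.3, 1.1, -26.3]
grip_width: 0.0163
finger_force: 63.7
```

```bash

python3 -m crank '{"travel":[[0,-0.2,-0.05],[0,-0.4,-0.09],[0.01,-0.6,-0.09],[0.01,-0.7,-0.09],[0.02,-0.8,-0.09]],"turn":[[0,0,0],[0,0,0],[0,0,0],[0,0,0],[0,0,0]],"gripper":[0.95,0.95,0.95,0.95,0.95]}'
for i in 1 2 3; do
python3 -m crank '{"travel":[[0,-0.1,0],[0,-0.2,0],[0,-0.3,0],[0.01,-0.4,0],[0.01,-0.5,0]],"turn":[[0,0,0],[0,0,0],[0,0,0],[0,0,0],[0,0,0]],"gripper":[0.95,0.95,0.95,0.95,0.95]}' | grep -E "pos|force"
done
```

```text
clock: 18.3
position: [0.4568, -0.197, 0.0476]
tool_rot: [-3.14, -0.0, 1.591]
force: [-7.2, 0.8, -4.3]
grip_width: 0.0161
finger_force: 66.1
position: [0.4568, -0.202, 0.0476]
force: [-6.5, 0.7, -3.7]
finger_force: 66.1
position: [0.4569, -0.207, 0.0477]
force: [-6.7, 1.4, -4.5]
finger_force: 66.2
position: [0.457, -0.212, 0.0476]
force: [-7.4, 0.7, -3.9]
finger_force: 66.2
```

```bash

python3 -m crank '{"travel":[[0,-0.1,0],[0,-0.2,0],[0,-0.3,0],[0,-0.4,0],[0,-0.5,0]],"turn":[[0,0,0],[0,0,0],[0,0,0],[0,0,0],[0,0,0]],"gripper":[0.95,0.95,0.95,0.95,0.95]}' | grep -E "pos|force"
python3 -m crank '{"travel":[[0,-0.1,0],[0,-0.2,0],[0,-0.3,0],[0.01,-0.4,0],[0.01,-0.5,0]],"turn":[[0,0,0],[0,0,0],[0,0,0],[0,0,0],[0,0,0]],"gripper":[0.95,0.95,0.95,0.95,0.95]}' | grep -E "pos|force"
python3 -m crank '{"travel":[[0,-0.1,0],[0,-0.2,0],[0,-0.3,0],[0,-0.4,0],[0,-0.5,0]],"turn":[[0,0,0],[0,0,0],[0,0,0],[0,0,0],[0,0,0]],"gripper":[0.95,0.95,0.95,0.95,0.95]}' | grep -E "pos|force"
python3 -m crank '{"travel":[[0,-0.1,0],[0,-0.2,0],[0,-0.3,0],[0.01,-0.4,0],[0.01,-0.5,0]],"turn":[[0,0,0],[0,0,0],[0,0,0],[0,0,0],[0,0,0]],"gripper":[0.95,0.95,0.95,0.95,0.95]}' | grep -E "pos|force"
python3 - <<'E'
from h import *
a=[]
for n,(x0,y0,x1,y1) in(("top",(240,230,340,290)),("side",(260,150,360,210))):
    f=grab(n);a.append(cv2.resize(f["pixels"][y0:y1,x0:x1,::-1],(500,300),interpolation=cv2.INTER_CUBIC))
cv2.imwrite("pics/b5.png",np.vstack(a))
E
```

```text
position: [0.457, -0.2167, 0.0477]
force: [-6.8, 2.7, -3.8]
finger_force: 66.2
position: [0.4571, -0.2216, 0.0476]
force: [-6.3, 3.8, -3.1]
finger_force: 66.2
position: [0.4572, -0.2274, 0.0477]
force: [-5.5, -2.2, -6.6]
finger_force: 65.8
position: [0.4573, -0.2314, 0.0477]
force: [-7.5, 3.7, -1.7]
finger_force: 66.3
```

View pics/b5.png

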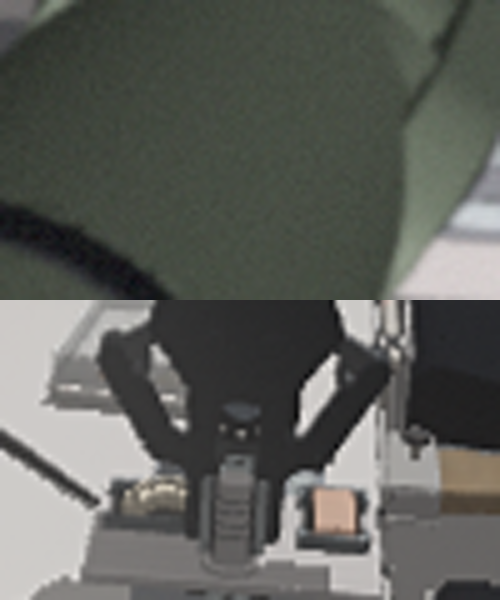

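The cast and block sit in their nests. The force went to 3.8 N, then −2.2 N (the pull-in) at y≈−0.2274, then +3.7 N at −0.2314, so the ball is in the notch and I'm about 2 mm past centre. I'll find the centre from both sides.

```bash

python3 -m crank '{"travel":[[0,0.05,0],[0,0.1,0],[0,0.1,0],[0,0.1,0],[0,0.1,0]],"turn":[[0,0,0],[0,0,0],[0,0,0],[0,0,0],[0,0,0]],"gripper":[0.95,0.95,0.95,0.95,0.95]}' | grep -E "pos|force"
python3 -m crank '{"travel":[[0,0.05,0],[0,0.1,0],[0,0.1,0],[0,0.1,0],[0,0.1,0]],"turn":[[0,0,0],[0,0,0],[0,0,0],[0,0,0],[0,0,0]],"gripper":[0.95,0.95,0.95,0.95,0.95]}' | grep -E "pos|force"
python3 -m crank '{"travel":[[0,0.05,0],[0,0.1,0],[0,0.1,0],[0,0.1,0],[0,0.1,0]],"turn":[[0,0,0],[0,0,0],[0,0,0],[0,0,0],[0,0,0]],"gripper":[0.95,0.95,0.95,0.95,0.95]}' | grep -E "pos|force"
python3 -m crank '{"travel":[[0,-0.05,0],[0,-0.05,0],[0,-0.05,0],[0,-0.05,0],[0,-0.05,0]],"turn":[[0,0,0],[0,0,0],[0,0,0],[0,0,0],[0,0,0]],"gripper":[0.95,0.95,0.95,0.95,0.95]}' | grep -E "pos|force"
```

```text
position: [0.4572, -0.2309, 0.0477]
force: [-6.7, 0.7, -3.9]
finger_force: 66.0
position: [0.4572, -0.2298, 0.0477]
force: [-7.0, 1.6, -3.2]
finger_force: 66.0
position: [0.4572, -0.2285, 0.0477]
force: [-7.7, 4.1, -2.6]
finger_force: 66.3
position: [0.4572, -0.2287, 0.0476]
force: [-6.9, 5.9, -1.9]
finger_force: 66.5
```

```bash

for i in 1 2 3; do
python3 -m crank '{"travel":[[0,0.05,0],[0,0.05,0],[0,0.05,0],[0,0.05,0],[0,0.05,0]],"turn":[[0,0,0],[0,0,0],[0,0,0],[0,0,0],[0,0,0]],"gripper":[0.95,0.95,0.95,0.95,0.95]}' | grep -E "pos|force: \["
done
```

```text
position: [0.4572, -0.2285, 0.0477]
force: [-7.0, 4.8, -2.7]
position: [0.4572, -0.2283, 0.0477]
force: [-6.9, 1.5, -3.2]
position: [0.4572, -0.2281, 0.0476]
force: [-7.5, 0.3, -4.8]
```

```bash

python3 -m crank '{"travel":[[0,0.06,0],[0,0.06,0],[0,0.06,0],[0,0.06,0],[0,0.06,0]],"turn":[[0,0,0],[0,0,0],[0,0,0],[0,0,0],[0,0,0]],"gripper":[0.95,0.95,0.95,0.95,0.95]}' | grep -E "pos|force: \["
python3 -m crank '{"travel":[[0,-0.06,0],[0,-0.06,0],[0,-0.06,0],[0,-0.06,0],[0,-0.06,0]],"turn":[[0,0,0],[0,0,0],[0,0,0],[0,0,0],[0,0,0]],"gripper":[0.95,0.95,0.95,0.95,0.95]}' 
python3 - <<'E'
from h import *
f=grab("side");x0,y0,x1,y1=260,150,360,225
cv2.imwrite("pics/s6.png",cv2.resize(f["pixels"][y0:y1,x0:x1,::-1],(800,600),interpolation=cv2.INTER_CUBIC))
E
```

```text
position: [0.4572, -0.2279, 0.0477]
force: [-6.4, -2.7, -5.7]
clock: 26.4
position: [0.4572, -0.228, 0.0476]
tool_rot: [-3.14, -0.0, 1.591]
force: [-6.4, 0.8, -4.9]
grip_width: 0.0164
finger_force: 66.0
```

View pics/s6.png

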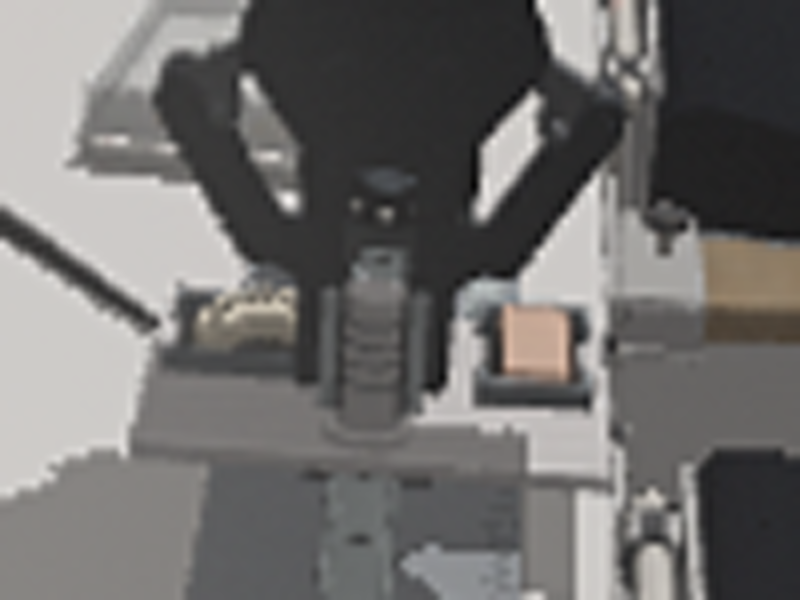

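The side view shows the post still gripped at (375,345), the block at (537,340) and the cast at (250,315), both flat in their nests. The y force changes sign within ±0.3 mm of this spot, so the carriage is centred in the notch. I'm handing the job in.

```bash
python3 -c "
from workcell import bot
print(bot.job_done())"
```

```text
the job is handed in; nothing more can be done
None
```

I put the cast in the wide nest with its front to the camera and the block in the narrow nest, slid the carriage into the click-stop notch and handed the job in still holding the post; while finding the notch the carriage went about 3 mm past its centre, seemingly without leaving it, and I eased it back.

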